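# Walk the pinning block round to the fence

## Task

Square up the heavy green pinning block for the next job: with pushes alone, without lifting it, walk it round until its bright ground face looks at the steel fence, and push it home so that this face sits flat against the fence with no gap at either end and neither end hanging out past the fence. Keep the block flat on the counter and leave the other parts where they are.

Things in the scene. Friction and masses are not known exactly. Their poses are not given: they have to be found in the camera images.
- block: cast-iron pinning block, green enamel, one bright ground face; about 2 kg; a box 96 mm deep (x), 120 wide (y), 44 high, too wide to grasp. Slides on four small feet (centres 30 mm fore/aft, 36 mm to either side of the middle) with 5 to 10 N of friction; sides start 3 mm above the counter, top flat but for a 3 mm groove. Origin: on the counter under its centre; +x points out of the bright face, z up
- face_left (a point): the end of the bright ground face on the block's +y side, at its vertical edge, half-way up (block frame +48, +60, +22 mm)
- face_right (a point): the end of the bright ground face on the block's -y side, at its vertical edge, half-way up (block frame +48, -60, +22 mm)
- fence: fixed straight steel bar, 240 mm long, 25 thick, 28 high, two bolt heads on top (to 38 mm high, 90 mm either side of the middle). Origin: foot of its working face (the one towards the robot), half-way along. x points from that face into the bar, away from the robot; y along the bar, z up. Block squared up: axes parallel to these, its origin at x = -48 mm
- paddle_wheel: brass coin hopper paddle wheel lying flat, 88 mm across, 30 mm high, eight vanes round a hub; loose, to be left alone; origin under its centre, on the counter
- punch: short steel drift punch lying on its side, 110 mm long, 10 mm thick; loose, to be left alone; origin under its centre, on the counter
- escrow_bucket: chrome escrow bucket, open box 80 x 70 mm, 71 mm high with its pivot ears; loose, to be left alone; origin under its centre, on the counter
- canister_silver: silver screw-top aluminium canister standing upright, 60 mm across, 101 mm high; loose, to be left alone; origin under its centre, on the counter
- canister_blue: blue screw-top aluminium canister standing upright, 60 mm across, 101 mm high; loose, to be left alone; origin under its centre, on the counter
- reject_housing: dusty grey reject housing, open-fronted box 110 x 90 mm, 110 mm high; loose, to be left alone; origin under its centre, on the counter
- pin_tray: shallow black tray of pins and rivets, 110 x 70 mm, 20 mm high; loose, to be left alone; origin under its centre, on the counter
Things that resemble listed ones, but are neither listed nor needed, are in the scene too. Several things have the shape of the block; the one meant has the colours described above. There is more than one size of the fence; the job needs the smaller.

How it is judged:
At the end, for the whole second after the job is handed in: Both ends of the bright ground face are within 3.5 mm of the fence's working face and neither end is more than 5 mm past an end of the fence; the block stands flat and still on the counter and the seven other loose things are within 12 mm of where they were (x of face_left in the frame of fence between -0.0035 and 0.004 m and x of face_right in the frame of fence between -0.0035 and 0.004 m and y of face_left in the frame of fence below 0.125 m and y of face_right in the frame of fence above -0.125 m and height (world z) of block below 0.004 m and angle between block's own z axis and vertical below 0.04 rad and linear speed of block below 0.01 m/s and distance of each of paddle_wheel, punch, escrow_bucket, canister_silver, canister_blue, reject_housing, pin_tray from where it was at the start of the episode below 0.012 m); the robot touches nothing.
It fails at once if the block is lifted off the counter or tipped (height (world z) of block above 0.006 m or angle between block's own z axis and vertical above 0.12 rad).
It fails at once if one of the other loose things on the counter is displaced by more than 12 mm or tipped over (distance of any of paddle_wheel, punch, escrow_bucket, canister_silver, canister_blue, reject_housing, pin_tray from where it was at the start of the episode above 0.012 m or angle between any of paddle_wheel, punch, escrow_bucket, canister_silver, canister_blue, reject_housing, pin_tray's own z axis and vertical above 0.3 rad).
It also fails if it takes over 72 s, if anything falls off the work surface, if the arm or the gripper's body presses on something with over 40 N, if the wrist force passes 120 N, or if a joint passes its speed limit or range.

## Robot

A 6-joint arm with a two-finger parallel gripper is mounted at the origin on the work surface. World frame = base frame: x ahead of the robot, y to its left, z up, the work surface at z = 0. Lengths are in m, angles in rad, forces in N, time in s.
With the tool pointing down it reaches from about 0.375 to 0.9 m from the base axis. Payload 3.1 kg.
Tool frame: the origin (TCP) lies midway between the tips of the shut fingers; the grasp point (between the pads) lies 19 mm behind it; z points along the fingers, y is the direction in which the jaws open and shut (so a half turn about z gives the same grasp; the last joint's range is limited). The gripper opens to 87 mm and grips with 3 to 60 N. Pads are 19 mm wide; open, the fingers measure 117 mm over their backs; the gripper's body (75 mm by 190 mm) begins 51 mm behind the grasp point.
Start: joints at [1.131, 0.527, 1.433, -0, 1.181, -0.178], TCP at [0.162, 0.604, 0.223] pointing down, gripper open.
Joint ranges: [-3.08, 3.08], [-0.75, 2.2], [0.22, 2.44], [-1.43, 4.57], [0, 2.65], [-2.85, 2.85]. Speed limits (rad/s): [2.79, 2.79, 3.14, 3.14, 3.14, 3.14].

## Interface

Orientations are given as a unit quaternion [x, y, z, w].
In Python, from rig import robot gives the robot as it stands.
- The arm moves only by the tool move_arm, never from a script. Its argument "rows" is one flat list of numbers, 7 for each row, row after row: the shift along the world's x, y, z in mm, then the turn, a rotation vector about the world's x, y, z in rad, then the closure, from 0 (fully open) to 1 (shut). A call has 1 to 12 rows; each row shifts and turns the commanded pose from where the row before left it; what a row does not reach is not made up. A row lasts 1/10 s, in which the tool goes at most 50 mm and 8.59 degrees, less where a joint would pass 70% of its speed; a pose out of reach is approached as far as the arm can. A call with a gripper value outside its range is refused whole. The fingers move at their own pace and stop on an object; "grip_force" is the grip in N (left out, the last holds). Time passes only in rows, so rows that do not move let the fingers close. It gives the time, the measured TCP pose, the force and the opening at its end, in the units of the state.
- robot.get_obs(): the state, without advancing time (a new reading comes with each control period).
- robot.camera(name): name is "side" or "top" or "wrist"; returns a dict with "color" (480x640x3 uint8, red, green, blue), "z_map" (480x640 float32, m along the optical axis (not along the pixel's ray), 0 where there is no reading), "camera_matrix" (3x3 intrinsics, pixels), "distortion" ([k1, k2, p1, p2, k3] as OpenCV has them; the pictures are not rectified), "R" (3x3) and "t" (3): a world point X has camera coordinates R X + t; the wrist camera has in their place "tool_from_camera" (4x4, takes a point from camera to tool coordinates, whose origin is the TCP and whose axes are the flange's). Camera axes: x right, y down, z forward; pixel columns grow to the right and rows downward; lengths in m; the calibration is good to about 2 mm. A picture is of the moment at which its call begins: read the wrist's pose just before it.
- robot.hand_in(): hands the job in, once; it reports no verdict.
Trained networks look in the newest picture that a camera, given by its name, has taken for a name from the list of things; names that differ only in an ending like _2 or _b are one class to them, and where a whole thing is asked for, a point or a joint stands for the part that bears it (a point fixed in the world has none). Each returns a list of dicts, best first, with "conf" (0 to 1); they miss things now and then, are a little off and sometimes report something else, mostly with a low value. They report only what shows in the picture. A call takes as long as a camera call. They do not tell look-alikes from the thing itself.
- robot.search_frame(camera, thing): "at" ([column, row] in pixels, amid what is visible of it).
- robot.spot_point(camera, thing): "at" ([column, row] in pixels: a listed point, or the origin of a listed thing).
The state is a dict: "time": time; "q": joint angles; "joint_velocities": joint speeds; "joint_torque": joint torques, N m; "position": TCP position; "tool_rot": TCP orientation; "ft_force": force on the tool from outside, world axes, zero at the start; "moment": the same for the moment, N m; "grip_width": finger opening in m.
Only numpy, scipy, OpenCV 4.12 (cv2) and the standard library are available. Lean on these libraries where they do the work, as an engineer would, in place of code of your own. Each camera call takes 0.05 s, during which the arm holds its last target.

## Working session

There is one attempt and no reset: what is moved stays moved. The work goes in short steps, Python scripts to look and compute and a tool call to move; the robot and the scene stay as the last step left them, time stands still between calls to the robot, and variables do not carry over. Pictures are saved under pics/ and viewed, and the job is handed in when it is done.

Besides the shell and the picture viewer there is one more tool, called by a JSON object that holds its "name" and its "arguments", one argument or row to a line. move_arm: Moves the arm, as the interface text tells. Its arguments: {"type":"object","properties":{"rows":{"type":"array","items":{"type":"number"}},"grip_force":{"type":"number"}},"required":["rows"]}

```bash
mkdir -p pics; ls; cat > h.py <<'E'
import numpy as np, cv2
from rig import robot
def snap(n,save):
    c=robot.camera(n); cv2.imwrite(f'pics/{save}.png',c['color'][:,:,::-1]); return c
def cloud(c):
    K=c['camera_matrix'];z=c['z_map'];h,w=z.shape
    u,v=np.meshgrid(np.arange(w),np.arange(h))
    p=cv2.undistortPoints(np.stack([u,v],-1).reshape(-1,1,2).astype(np.float64),np.array(K),np.array(c['distortion'])).reshape(h,w,2)
    P=np.dstack([p[...,0]*z,p[...,1]*z,z])
    W=(P-np.array(c['t']))@np.array(c['R'])
    W[z==0]=np.nan
    return W
E
python3 - <<'E'
from h import *
import pickle
for n in ['top','side']:
    c=snap(n,n+'0'); pickle.dump({k:c[k] for k in c},open(n+'0.pkl','wb'))
print(robot.get_obs())
E
```

```text
pics
{'time': 0.1, 'q': array([ 1.13052122e+00,  5.28364041e-01,  1.43380155e+00,  2.80706616e-06,
        1.18137472e+00, -1.78500288e-01]), 'joint_velocities': array([-1.61214070e-03, -1.26397445e-03, -2.98865193e-03,  2.59022970e-04,
        9.64364232e-04, -9.98634141e-05]), 'joint_torque': array([ 3.19249721e-04, -4.40988350e+01, -1.77151000e+01,  6.35317387e-02,
        5.33801469e-02, -5.00309375e-05]), 'position': array([0.16142943, 0.60310287, 0.2216664 ]), 'tool_rot': array([ 1.30514478e-01,  9.91445925e-01, -9.27193119e-04, -2.97742229e-04]), 'ft_force': array([-0.42493619, -0.33370928,  0.10459094]), 'moment': array([-0.04705343, -0.00890096,  0.00145626]), 'grip_width': 0.08736563682971377}
```

View pics/top0.png

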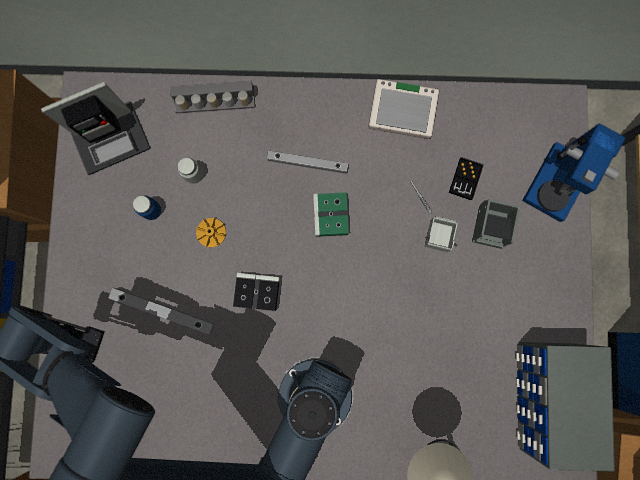

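View pics/side0.png

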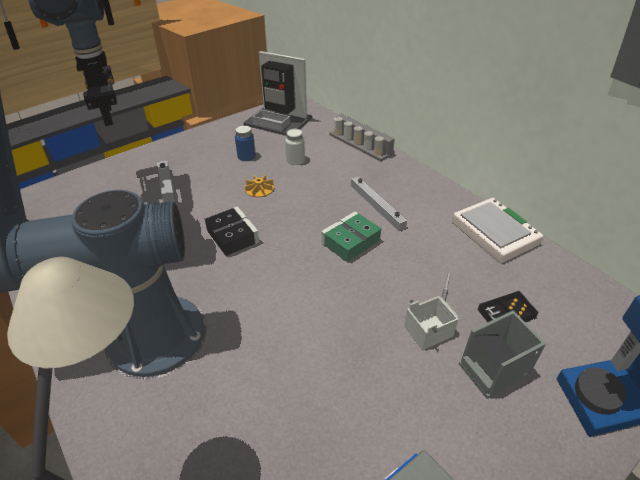

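The side and top views show two block-shaped things: the green one at top px (332,215) and a black one at (257,291). There are two bars: the short one at (308,161) and a longer one at (160,310), under the gripper. I choose the green block and the short bar, and will check both in a crop and by measurement.

```bash
python3 - <<'E'
from h import *
import pickle
c=pickle.load(open('top0.pkl','rb'));W=cloud(c)
np.save('W0.npy',W)
col=c['color'];hsv=cv2.cvtColor(col,cv2.COLOR_RGB2HSV)
def box(u0,u1,v0,v1,lo,hi,name):
    m=np.zeros(W.shape[:2],bool);m[v0:v1,u0:u1]=1
    m&=(W[...,2]>lo)&(W[...,2]<hi)
    p=W[m];r=cv2.minAreaRect((p[:,:2]*1000).astype(np.float32))
    print(name,m.sum(),np.round(np.median(p[:,2]),4),r, np.round(cv2.boxPoints(r)).tolist()); return p
print('counter',np.nanmedian(W[240:270,340:420,2]))
box(300,365,180,250,.035,.06,'green')
box(255,360,140,180,.018,.033,'fence')
box(95,220,280,340,.018,.033,'bar2')
box(225,290,265,315,.035,.06,'black')
box(190,232,210,255,.012,.05,'wheel')
box(170,205,150,190,.05,.12,'silver')
box(125,170,185,225,.05,.12,'blue')
box(420,465,215,255,.03,.12,'bucket')
box(405,436,175,214,.004,.03,'punch')
box(445,488,150,202,.008,.03,'tray')
box(470,520,195,250,.03,.12,'housing')
cv2.imwrite('pics/crop0.png',cv2.resize(col[140:250,255:375,::-1],None,fx=6,fy=5,interpolation=cv2.INTER_CUBIC))
for t in ['block','face_left','face_right','fence']:
    print(t,robot.spot_point('top',t))
E
```

```text
counter 0.0005735739984447696
green 1341 0.0443 ((523.0075073242188, -31.20594024658203), (122.29425048828125, 95.89295959472656), 4.678962707519531) [[458.0, 12.0], [466.0, -84.0], [588.0, -74.0], [580.0, 22.0]]
fence 588 0.0277 ((680.7296752929688, 42.24492645263672), (239.5788116455078, 28.30712890625), 81.69330596923828) [[649.0, -74.0], [677.0, -78.0], [712.0, 159.0], [684.0, 163.0]]
bar2 275 0.0308 ((230.1915283203125, 446.3581848144531), (311.7436828613281, 33.507713317871094), 72.11322784423828) [[166.0, 303.0], [198.0, 293.0], [294.0, 590.0], [262.0, 600.0]]
black 1405 0.0441 ((292.5108642578125, 176.04150390625), (120.84351348876953, 96.54906463623047), 85.31050109863281) [[239.0, 120.0], [336.0, 112.0], [346.0, 232.0], [249.0, 240.0]]
wheel 235 0.0222 ((466.487060546875, 322.1216735839844), (121.23185729980469, 103.28955841064453), 2.6934072971343994) [[404.0, 371.0], [408.0, 268.0], [529.0, 273.0], [525.0, 377.0]]
silver 392 0.0973 ((636.0447998046875, 378.8341979980469), (53.769561767578125, 56.65220642089844), 46.7044677734375) [[597.0, 379.0], [638.0, 340.0], [675.0, 3
[... 592 characters left out ...]
53.4146728515625, -430.1420593261719), (157.7353057861328, 125.24559020996094), 0.1441817730665207) [[574.0, -368.0], [575.0, -493.0], [732.0, -493.0], [732.0, -367.0]]
housing 1409 0.0819 ((502.7165222167969, -502.03289794921875), (94.25930786132812, 114.9280014038086), 79.42659759521484) [[438.0, -538.0], [551.0, -559.0], [568.0, -466.0], [455.0, -445.0]]
block [{'at': [257.6, 292.8], 'conf': 0.73}, {'at': [328.2, 220.0], 'conf': 0.55}]
face_left [{'at': [318.0, 234.5], 'conf': 0.84}, {'at': [210.7, 233.5], 'conf': 0.22}]
face_right [{'at': [277.4, 277.1], 'conf': 0.79}, {'at': [310.2, 193.9], 'conf': 0.58}]
fence [{'at': [310.7, 163.7], 'conf': 0.97}, {'at': [158.0, 315.2], 'conf': 0.68}]
```

View pics/crop0.png

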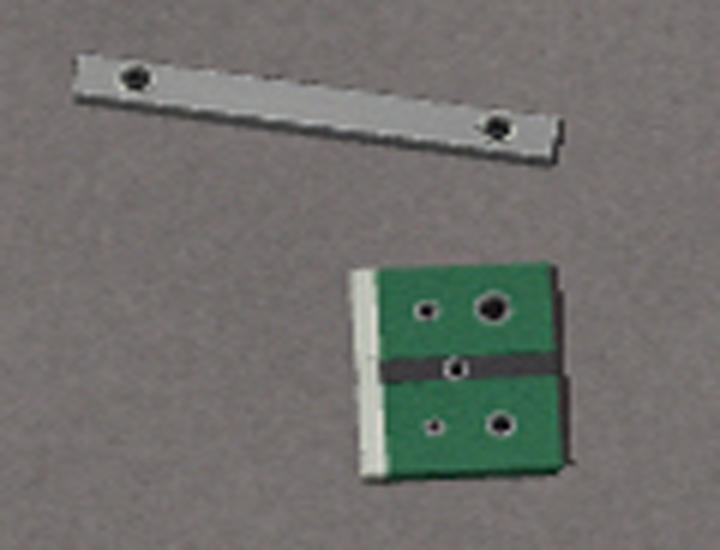

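The crop confirms the green block, with its bright face at the left (+y), and the short 240 mm fence above it. Measured values:

| Thing | Position (mm) | Yaw |
|---|---|---|
| Block | (523, -31) | 94.7° |
| Fence working face | about (667, 44) | about -8.3° |

The block needs about -103° of turn plus a shift of (97, 82) mm. I plan a stable two-finger push on the back face, along an arc of about 75 mm radius, then a straight push home.

{"name": "move_arm", "arguments": {
  "rows": [18.4,-35.4,0,0,0,-0.0614,0.15,18.4,-35.4,0,0,0,-0.0614,0.15,18.4,-35.4,0,0,0,-0.0614,0.15,18.4,-35.4,0,0,0,-0.0614,0.15,18.4,-35.4,0,0,0,-0.0614,0.15,18.4,-35.4,0,0,0,-0.0614,0.15,18.4,-35.4,0,0,0,-0.0614,0.15,18.4,-35.4,0,0,0,-0.0614,0.15,18.4,-35.4,0,0,0,-0.0614,0.15,18.4,-35.4,0,0,0,-0.0614,0.15]
}}

```text
time: 1.3
position: [0.3464, 0.2483, 0.2228]
tool_rot: [0.425, 0.905, 0.0, 0.0]
ft_force: [0.4, 0.0, -0.2]
grip_width: 0.0738
```

{"name": "move_arm", "arguments": {
  "rows": [18.4,-35.6,0,0,0,-0.0614,0.15,18.4,-35.6,0,0,0,-0.0614,0.15,18.4,-35.6,0,0,0,-0.0614,0.15,18.4,-35.6,0,0,0,-0.0614,0.15,18.4,-35.6,0,0,0,-0.0614,0.15,18.4,-35.6,0,0,0,-0.0614,0.15,18.4,-35.6,0,0,0,-0.0614,0.15,18.4,-35.6,0,0,0,-0.0614,0.15,18.4,-35.6,0,0,0,-0.0614,0.15,18.4,-35.6,0,0,0,-0.0614,0.15,0,0,0,0,0,0,0.15,0,0,0,0,0,0,0.15]
}}

```text
time: 2.5
position: [0.5296, -0.1069, 0.2222]
tool_rot: [0.678, 0.735, -0.0, -0.001]
ft_force: [0.5, -0.5, -0.3]
grip_width: 0.0741
```

{"name": "move_arm", "arguments": {
  "rows": [0,0,-40,0,0,0,0.15,0,0,-40,0,0,0,0.15,0,0,-40,0,0,0,0.15,0,0,-40,0,0,0,0.15,0,0,-30,0,0,0,0.15,0,0,-20,0,0,0,0.15,0,0,0,0,0,0,0.15,0,0,0,0,0,0,0.15]
}}

```text
time: 3.3
position: [0.5293, -0.1052, 0.0129]
tool_rot: [0.677, 0.736, -0.0, -0.001]
ft_force: [-0.5, -0.4, -0.4]
grip_width: 0.0737
```

```bash
python3 - <<'E'
from h import *
print(robot.get_obs()['position'])
c=snap('top','top1');cv2.imwrite('pics/crop1.png',cv2.resize(c['color'][140:290,255:415,::-1],None,fx=4,fy=4))
E
```

```text
[ 0.5292601  -0.1052018   0.01286379]
```

View pics/crop1.png

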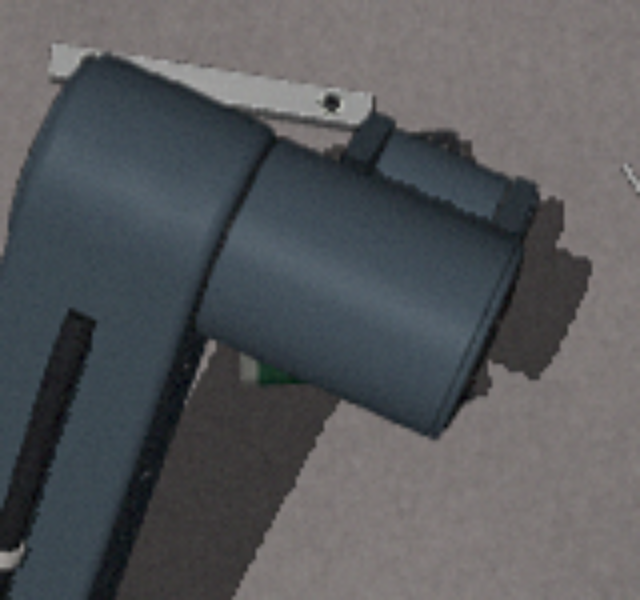

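The arm hides the block from the top camera here; only a strip shows near (265,365) in the crop. I'll go by contact force now and use the side and wrist cameras later.

{"name": "move_arm", "arguments": {
  "rows": [-0.3,3,0,0,0,0,0.15,-0.3,3,0,0,0,0,0.15,-0.3,3,0,0,0,0,0.15,-0.2,3,0,0,0,0,0.15,-0.2,2,0,0,0,0,0.15,-0.2,2,0,0,0,0,0.15,-0.2,2,0,0,0,0,0.15]
}}

```text
time: 4.05
position: [0.5284, -0.0892, 0.0126]
tool_rot: [0.678, 0.735, -0.0, 0.001]
ft_force: [-1.6, -8.7, -0.3]
grip_width: 0.0742
```

```bash
python3 - <<'E'
from h import *
o=robot.get_obs();print(o['position'],o['ft_force'],o['moment'])
c=snap('side','side1');cv2.imwrite('pics/scrop1.png',cv2.resize(c['color'][120:300,260:460,::-1],None,fx=4,fy=3.3))
E
```

```text
[ 0.52841545 -0.08923367  0.01261479] [-1.58312562 -8.66691217 -0.2591188 ] [-1.39654709  0.43517207 -0.00594601]
```

View pics/scrop1.png

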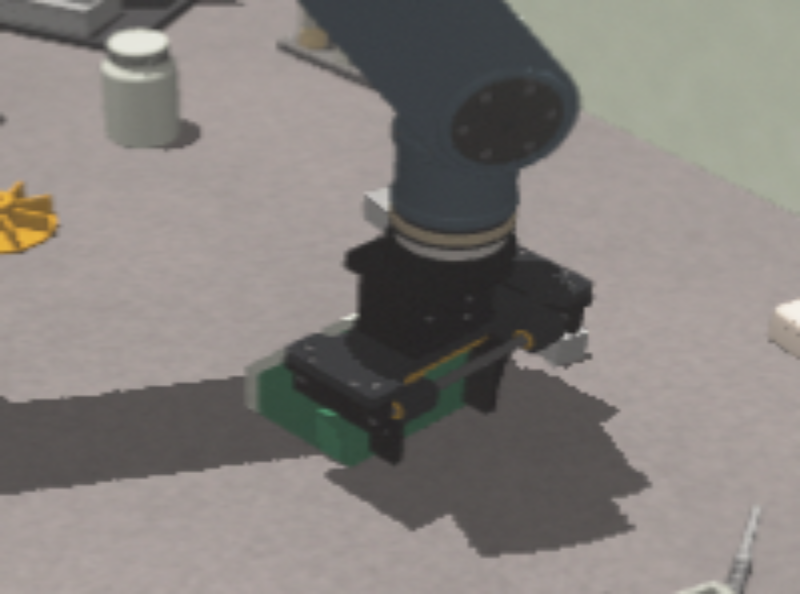

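```bash
cat > arc.py <<'E'
import numpy as np,sys
th0,dth,n,R,px=map(float,sys.argv[1:6])  # deg heading, rad/row, rows
th=np.radians(th0)
def rel(t): # TCP relative to CoR
    c,s=np.cos(t),np.sin(t); v=np.array([-px,R]); return np.array([c*v[0]-s*v[1],s*v[0]+c*v[1]])*1
for i in range(int(n)):
    d=rel(th+dth)-rel(th); th+=dth
    print(f'{d[0]:.1f}, {d[1]:.1f}',end=' | ')
    if i%12==11: print(np.degrees(th))
print(np.degrees(th))
E
python3 arc.py 94.7 -0.03 60 80 57.5
```

```text
-1.9, 2.3 | -1.8, 2.3 | -1.7, 2.4 | -1.7, 2.4 | -1.6, 2.5 | -1.5, 2.5 | -1.4, 2.6 | -1.4, 2.6 | -1.3, 2.7 | -1.2, 2.7 | -1.1, 2.7 | -1.0, 2.8 | 74.07351937529035
-1.0, 2.8 | -0.9, 2.8 | -0.8, 2.8 | -0.7, 2.9 | -0.6, 2.9 | -0.5, 2.9 | -0.4, 2.9 | -0.4, 2.9 | -0.3, 2.9 | -0.2, 3.0 | -0.1, 3.0 | -0.0, 3.0 | 53.44703875058069
0.1, 3.0 | 0.2, 3.0 | 0.3, 2.9 | 0.4, 2.9 | 0.4, 2.9 | 0.5, 2.9 | 0.6, 2.9 | 0.7, 2.9 | 0.8, 2.8 | 0.9, 2.8 | 1.0, 2.8 | 1.0, 2.8 | 32.82055812587104
1.1, 2.7 | 1.2, 2.7 | 1.3, 2.7 | 1.4, 2.6 | 1.4, 2.6 | 1.5, 2.5 | 1.6, 2.5 | 1.7, 2.4 | 1.7, 2.4 | 1.8, 2.3 | 1.9, 2.3 | 1.9, 2.2 | 12.194077501161384
2.0, 2.2 | 2.1, 2.1 | 2.1, 2.0 | 2.2, 2.0 | 2.3, 1.9 | 2.3, 1.8 | 2.4, 1.8 | 2.4, 1.7 | 2.5, 1.6 | 2.5, 1.5 | 2.6, 1.5 | 2.6, 1.4 | -8.432403123548252
-8.432403123548252
```

{"name": "move_arm", "arguments": {
  "rows": [-1.9,2.3,0,0,0,-0.03,0.15,-1.8,2.3,0,0,0,-0.03,0.15,-1.7,2.4,0,0,0,-0.03,0.15,-1.7,2.4,0,0,0,-0.03,0.15,-1.6,2.5,0,0,0,-0.03,0.15,-1.5,2.5,0,0,0,-0.03,0.15,-1.4,2.6,0,0,0,-0.03,0.15,-1.4,2.6,0,0,0,-0.03,0.15,-1.3,2.7,0,0,0,-0.03,0.15,-1.2,2.7,0,0,0,-0.03,0.15,-1.1,2.7,0,0,0,-0.03,0.15,-1.0,2.8,0,0,0,-0.03,0.15]
}}

```text
time: 5.3
position: [0.5109, -0.0597, 0.0127]
tool_rot: [0.798, 0.602, -0.0, 0.001]
ft_force: [-1.9, -8.5, 1.4]
grip_width: 0.0739
```

```bash
python3 - <<'E'
from h import *
o=robot.get_obs();print(o['position'],o['ft_force'],o['moment'])
c=snap('side','side2');cv2.imwrite('pics/scrop2.png',cv2.resize(c['color'][120:300,260:460,::-1],None,fx=4,fy=3.3))
E
```

```text
[ 0.51094572 -0.0596795   0.01267853] [-1.94110917 -8.51795341  1.3874884 ] [-1.38162716  0.28535328  0.19635144]
```

View pics/scrop2.png

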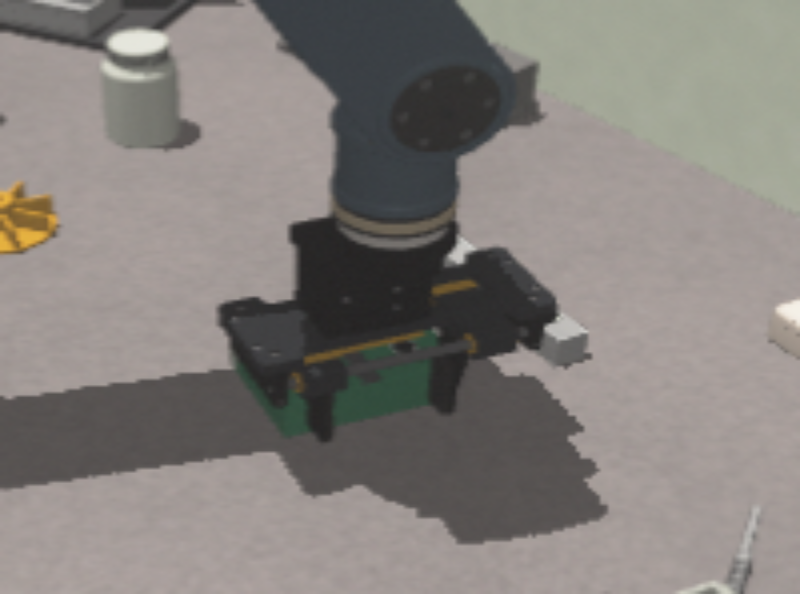

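Both fingers (crop (320,410) and (450,385)) still bear on the back face, and the block turns with the tool. Continuing the arc.

{"name": "move_arm", "arguments": {
  "rows": [-1.0,2.8,0,0,0,-0.03,0.15,-0.9,2.8,0,0,0,-0.03,0.15,-0.8,2.8,0,0,0,-0.03,0.15,-0.7,2.9,0,0,0,-0.03,0.15,-0.6,2.9,0,0,0,-0.03,0.15,-0.5,2.9,0,0,0,-0.03,0.15,-0.4,2.9,0,0,0,-0.03,0.15,-0.4,2.9,0,0,0,-0.03,0.15,-0.3,2.9,0,0,0,-0.03,0.15,-0.2,3.0,0,0,0,-0.03,0.15,-0.1,3.0,0,0,0,-0.03,0.15,0,3.0,0,0,0,-0.03,0.15]
}}

```text
time: 6.55
position: [0.5026, -0.0241, 0.0125]
tool_rot: [0.893, 0.45, -0.002, -0.0]
ft_force: [-4.2, -7.6, 3.0]
grip_width: 0.074
```

{"name": "move_arm", "arguments": {
  "rows": [0.1,3.0,0,0,0,-0.03,0.15,0.2,3.0,0,0,0,-0.03,0.15,0.3,2.9,0,0,0,-0.03,0.15,0.4,2.9,0,0,0,-0.03,0.15,0.4,2.9,0,0,0,-0.03,0.15,0.5,2.9,0,0,0,-0.03,0.15,0.6,2.9,0,0,0,-0.03,0.15,0.7,2.9,0,0,0,-0.03,0.15,0.8,2.8,0,0,0,-0.03,0.15,0.9,2.8,0,0,0,-0.03,0.15,1.0,2.8,0,0,0,-0.03,0.15,1.0,2.8,0,0,0,-0.03,0.15]
}}

```text
time: 7.75
position: [0.5059, 0.0113, 0.0123]
tool_rot: [0.959, 0.283, -0.006, -0.002]
ft_force: [-9.5, -7.0, 6.4]
grip_width: 0.0739
```

```bash
python3 - <<'E'
from h import *
o=robot.get_obs();print(o['position'],o['ft_force'],o['moment'])
c=snap('side','side3');cv2.imwrite('pics/scrop3.png',cv2.resize(c['color'][120:300,260:460,::-1],None,fx=4,fy=3.3))
c=snap('top','top3');cv2.imwrite('pics/tcrop3.png',cv2.resize(c['color'][130:280,230:390,::-1],None,fx=4,fy=4))
E
```

```text
[0.50585581 0.01134776 0.01229355] [-9.4896712  -7.0439767   6.38366425] [-0.97651026  1.47760838  0.32893682]
```

View pics/scrop3.png

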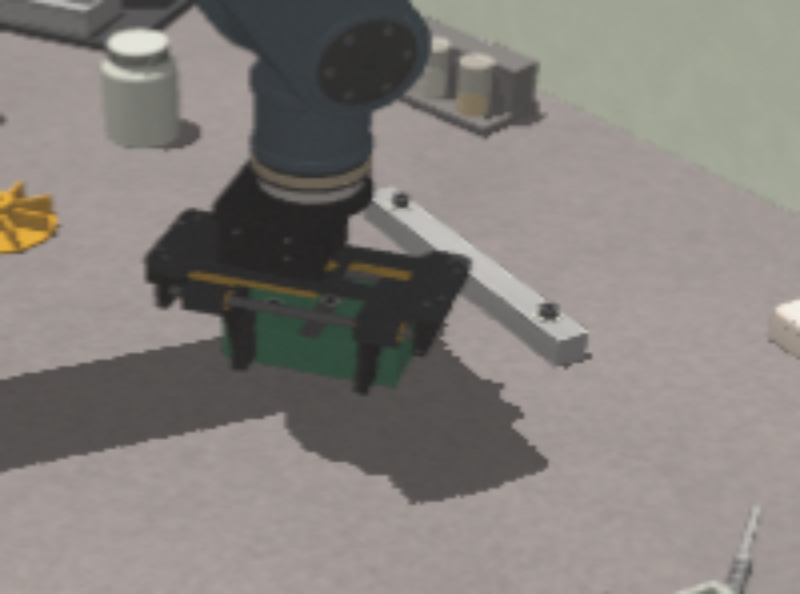

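View pics/tcrop3.png

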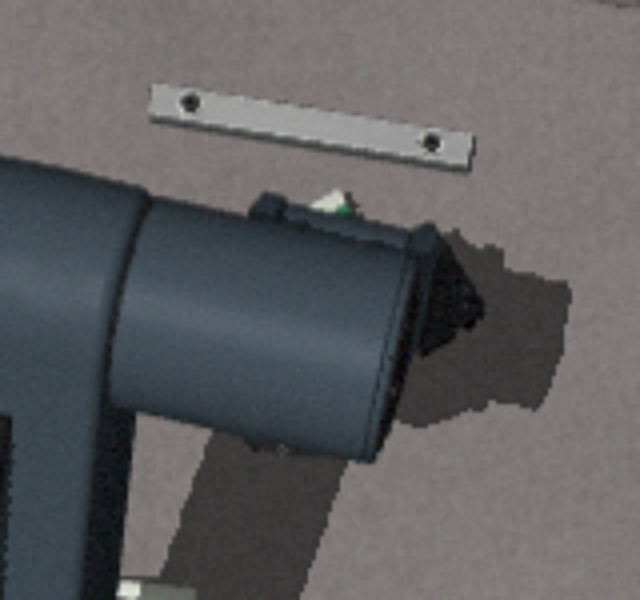

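{"name": "move_arm", "arguments": {
  "rows": [1.1,2.7,0,0,0,-0.03,0.15,1.2,2.7,0,0,0,-0.03,0.15,1.3,2.7,0,0,0,-0.03,0.15,1.4,2.6,0,0,0,-0.03,0.15,1.4,2.6,0,0,0,-0.03,0.15,1.5,2.5,0,0,0,-0.03,0.15,1.6,2.5,0,0,0,-0.03,0.15,1.7,2.4,0,0,0,-0.03,0.15,1.7,2.4,0,0,0,-0.03,0.15,1.8,2.3,0,0,0,-0.03,0.15,1.9,2.3,0,0,0,-0.03,0.15,1.9,2.2,0,0,0,-0.03,0.15]
}}

```text
time: 9.05
position: [0.5214, 0.0421, 0.0118]
tool_rot: [0.994, 0.107, -0.009, -0.001]
ft_force: [-10.6, -2.0, 7.6]
grip_width: 0.0739
```

```bash
python3 - <<'E'
from h import *
o=robot.get_obs();print(o['position'],o['tool_rot'],o['ft_force'],o['moment'])
c=snap('side','side4');cv2.imwrite('pics/scrop4.png',cv2.resize(c['color'][120:300,260:460,::-1],None,fx=4,fy=3.3))
c=snap('top','top4');cv2.imwrite('pics/tcrop4.png',cv2.resize(c['color'][130:280,230:390,::-1],None,fx=4,fy=4))
E
```

```text
[0.52138072 0.04213923 0.01183693] [ 0.99427169  0.10651117 -0.00878581 -0.00141118] [-10.55411594  -1.98679607   7.6299412 ] [-0.20936915  1.7733714   0.36424472]
```

View pics/scrop4.png

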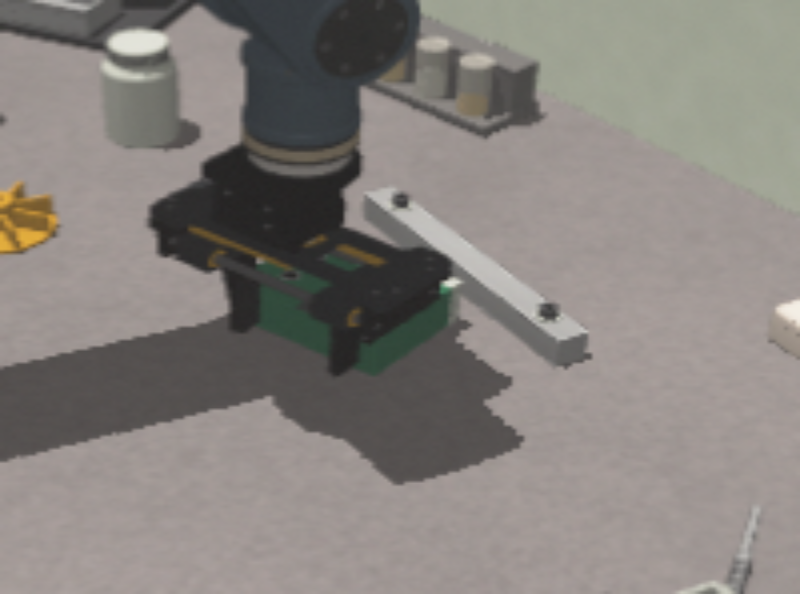

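View pics/tcrop4.png

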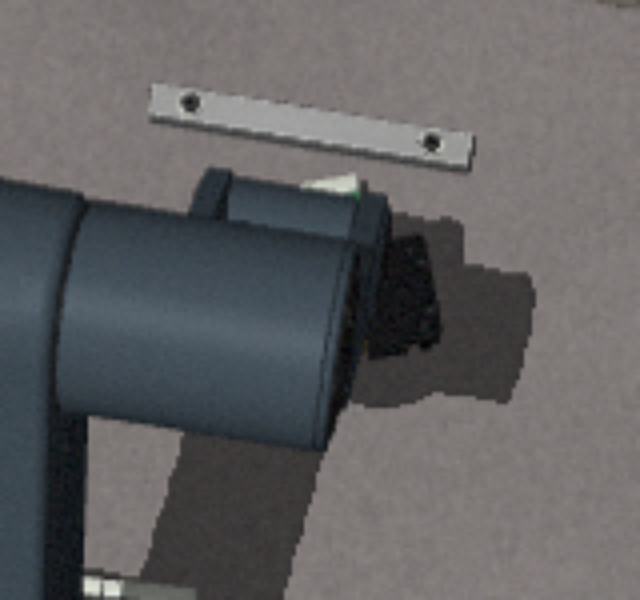

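The block has turned to about 12° heading with its bright face towards the fence; the corner shows at (345,185) in the top crop and the gap is still open. Finishing the turn.

{"name": "move_arm", "arguments": {
  "rows": [2.0,2.0,0,0,0,-0.03,0.15,2.1,1.9,0,0,0,-0.03,0.15,2.1,1.8,0,0,0,-0.03,0.15,2.2,1.8,0,0,0,-0.03,0.15,2.3,1.7,0,0,0,-0.03,0.15,2.3,1.6,0,0,0,-0.03,0.15,2.4,1.6,0,0,0,-0.03,0.15,2.4,1.5,0,0,0,-0.03,0.15,2.5,1.4,0,0,0,-0.03,0.15,2.5,1.3,0,0,0,-0.03,0.15,2.6,1.2,0,0,0,-0.03,0.15,2.6,1.0,0,0,0,-0.03,0.15]
}}

```text
time: 10.35
position: [0.5488, 0.0621, 0.0116]
tool_rot: [0.997, -0.074, -0.009, -0.0]
ft_force: [-10.7, 2.5, 6.9]
grip_width: 0.0738
```

```bash
python3 - <<'E'
from h import *
o=robot.get_obs();print(o['position'],o['tool_rot'],o['ft_force'],o['moment'])
c=snap('side','side5');cv2.imwrite('pics/scrop5.png',cv2.resize(c['color'][120:300,260:460,::-1],None,fx=4,fy=3.3))
c=snap('top','top5');cv2.imwrite('pics/tcrop5.png',cv2.resize(c['color'][130:280,230:390,::-1],None,fx=4,fy=4))
E
```

```text
[0.5488232  0.06208255 0.01155255] [ 9.97246407e-01 -7.35545066e-02 -9.44465752e-03 -3.69117732e-04] [-10.69565846   2.48394011   6.89140832] [0.78430704 1.74551736 0.41604375]
```

View pics/scrop5.png

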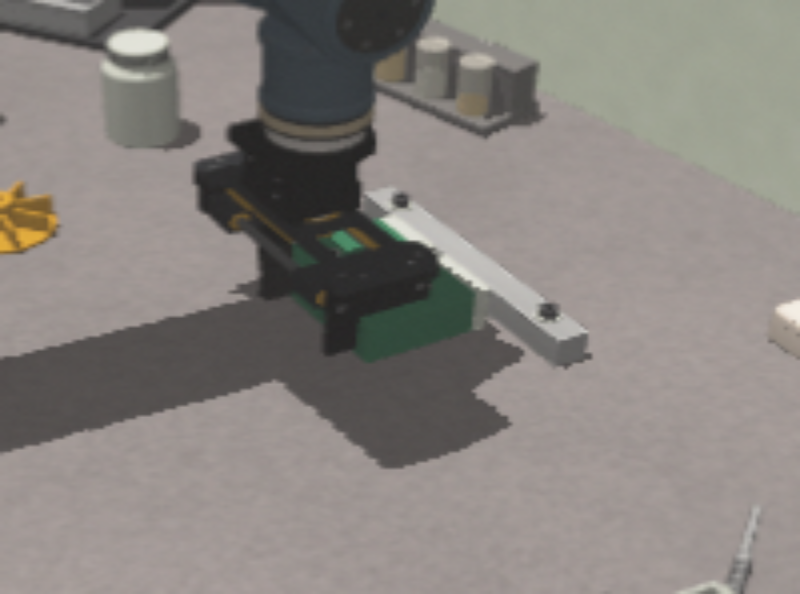

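View pics/tcrop5.png

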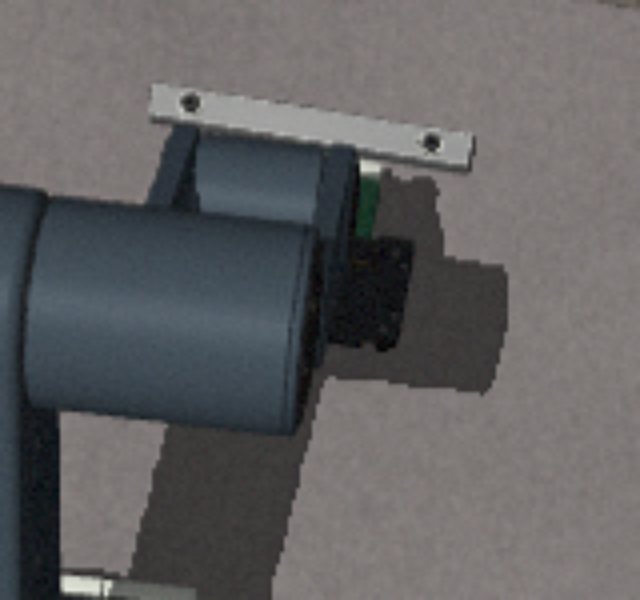

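The turn is done: the bright face is nearly parallel to the fence, with a gap of about 14 mm by my estimate. The fingers have drifted towards the block's +y end, so I'll back off, measure and recentre.

{"name": "move_arm", "arguments": {
  "rows": [-10,1.5,0,0,0,0,0.15,-20,3,0,0,0,0,0.15,-30,4,0,0,0,0,0.15,-30,4,10,0,0,0,0.15,-10,0,40,0,0,0,0.15,0,0,40,0,0,0,0.15,0,0,0,0,0,0,0.15]
}}

```text
time: 11.15
position: [0.461, 0.0727, 0.1065]
tool_rot: [0.997, -0.074, 0.005, 0.0]
ft_force: [1.1, -0.4, 0.3]
grip_width: 0.0742
```

```bash
cat > meas.py <<'E'
from h import *
import sys
tag=sys.argv[1]
o=robot.get_obs();print(o['position'],o['ft_force'])
c=snap('top','top'+tag);cv2.imwrite(f'pics/tcrop{tag}.png',cv2.resize(c['color'][130:280,230:390,::-1],None,fx=4,fy=4))
s=snap('side','side'+tag);cv2.imwrite(f'pics/scrop{tag}.png',cv2.resize(s['color'][140:280,320:480,::-1],None,fx=5,fy=4))
W0=np.load('W0.npy')
import pickle
c0=pickle.load(open('top0.pkl','rb'))
W=cloud(c);
hsv=cv2.cvtColor(c['color'],cv2.COLOR_RGB2HSV)
green=(hsv[...,0]>55)&(hsv[...,0]<95)&(hsv[...,1]>80)&(W[...,2]>.035)&(W[...,2]<.06)&(W[...,0]<.75)&(W[...,0]>.4)&(abs(W[...,1])<.2)
p=W[green];r=cv2.minAreaRect((p[:,:2]*1000).astype(np.float32));print('green',green.sum(),r,cv2.boxPoints(r).round().tolist())
m=(W[...,2]>.04)&(W[...,2]<.048)&(W[...,0]<.72)&(W[...,0]>.53)&(W[...,1]>-.06)&(W[...,1]<.17)
p=W[m];r=cv2.minAreaRect((p[:,:2]*1000).astype(np.float32));print('all44',m.sum(),r,cv2.boxPoints(r).round().tolist())
E
python3 meas.py 6
```

```text
[0.46096436 0.07272389 0.10649011] [ 1.05583195 -0.40531187  0.34762809]
green 869 ((604.4189453125, 54.83588409423828), (120.30245971679688, 84.08447265625), 80.69532775878906) [[553.0, 2.0], [636.0, -11.0], [656.0, 107.0], [573.0, 121.0]]
all44 823 ((625.6173095703125, 49.833988189697266), (188.84817504882812, 127.69340515136719), 81.55887603759766) [[549.0, -34.0], [675.0, -53.0], [703.0, 134.0], [576.0, 153.0]]
```

View pics/tcrop6.png

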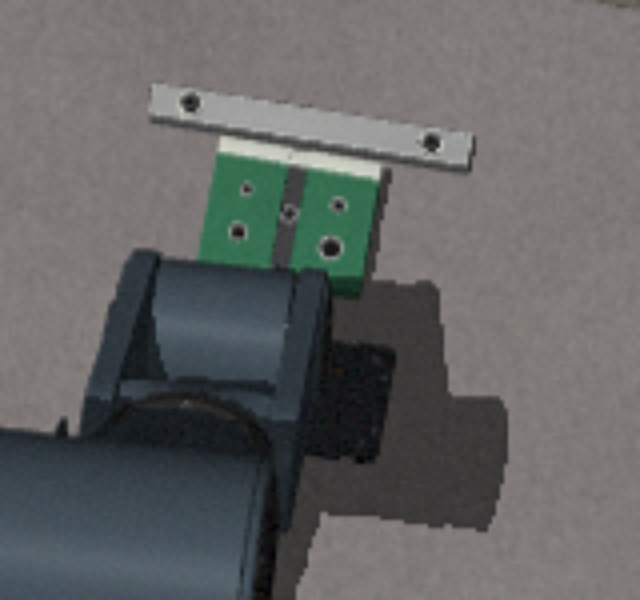

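View pics/scrop6.png

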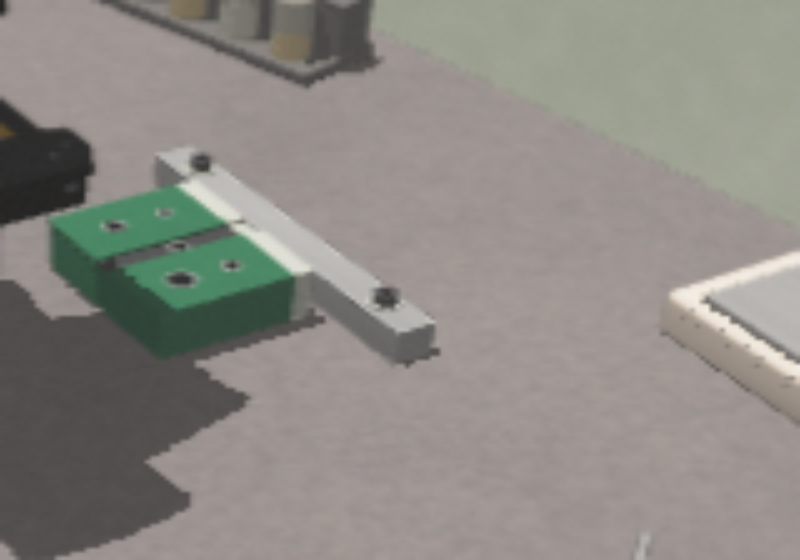

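The top crop shows the white strip from (220,145) to (380,170), parallel to the fence, with a gap of about 10 mm. The block sits at about the middle of the fence. I'll close the fingers partly and push through the block's centre so it squares itself on the fence.

{"name": "move_arm", "arguments": {
  "rows": [0,0,-40,0,0,0,0.6,0,0,-40,0,0,0,0.6,0,0,-14,0,0,0,0.6,20,-2.2,0,0,0,0,0.6,20,-2.2,0,0,0,0,0.6,20,-2.2,0,0,0,0,0.6,14,-2.1,0,0,0,0,0.6,4,-0.6,0,0,0,0,0.6,3,-0.4,0,0,0,0,0.6,3,-0.4,0,0,0,0,0.6,3,-0.4,0,0,0,0,0.6,2,-0.3,0,0,0,0,0.6]
}}

```text
time: 12.45
position: [0.5466, 0.0621, 0.0085]
tool_rot: [0.997, -0.074, -0.0, -0.0]
ft_force: [-0.3, 0.8, -0.1]
grip_width: 0.0348
```

{"name": "move_arm", "arguments": {
  "rows": [2,-0.3,2,0,0,0,0.6,2,-0.3,0,0,0,0,0.6,2,-0.3,0,0,0,0,0.6,2,-0.3,0,0,0,0,0.6,2,-0.3,0,0,0,0,0.6,2,-0.3,0,0,0,0,0.6,1,-0.1,0,0,0,0,0.6]
}}

```text
time: 13.15
position: [0.5505, 0.0614, 0.0097]
tool_rot: [0.997, -0.074, -0.01, -0.0]
ft_force: [-13.3, 1.2, 8.4]
grip_width: 0.0346
```

{"name": "move_arm", "arguments": {
  "rows": [2,-0.3,0,0,0,0,0.6,2,-0.3,0,0,0,0,0.6,2,-0.3,0,0,0,0,0.6,2,-0.3,0,0,0,0,0.6,0,0,0,0,0,0,0.6,0,0,0,0,0,0,0.6]
}}

```text
time: 13.75
position: [0.5597, 0.0601, 0.0097]
tool_rot: [0.997, -0.074, -0.008, -0.0]
ft_force: [-11.4, 1.0, 7.0]
grip_width: 0.0347
```

```bash
python3 meas.py 7
```

```text
[0.55965772 0.06014063 0.00970821] [-11.40950581   0.99535755   7.0333714 ]
green 89 ((604.6976928710938, -0.37670326232910156), (11.253888130187988, 82.50797271728516), 82.46376037597656) [[563.0, -1.0], [645.0, -11.0], [646.0, -0.0], [565.0, 11.0]]
all44 96 ((658.5164184570312, 52.391807556152344), (178.55996704101562, 120.72786712646484), 60.28960037231445) [[562.0, 5.0], [667.0, -55.0], [755.0, 100.0], [650.0, 160.0]]
```

View pics/scrop7.png

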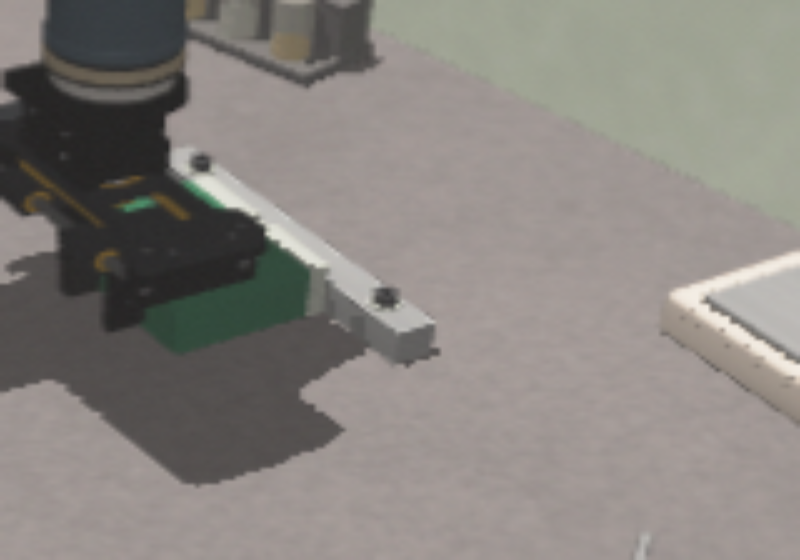

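The side view shows the white strip almost touching the fence. The force is still only friction (about 11 N), so I continue until it rises.

{"name": "move_arm", "arguments": {
  "rows": [1.5,-0.2,0,0,0,0,0.6,1.5,-0.2,0,0,0,0,0.6,1.5,-0.2,0,0,0,0,0.6,1.5,-0.2,0,0,0,0,0.6,0,0,0,0,0,0,0.6,0,0,0,0,0,0,0.6]
}}

```text
time: 14.45
position: [0.5604, 0.06, 0.0094]
tool_rot: [0.997, -0.073, -0.014, -0.0]
ft_force: [-18.3, 1.9, 12.5]
grip_width: 0.035
```

{"name": "move_arm", "arguments": {
  "rows": [1.5,-0.2,0,0,0,0,0.6,1.5,-0.2,0,0,0,0,0.6,0,0,0,0,0,0,0.6,0,0,0,0,0,0,0.6]
}}

```text
time: 14.85
position: [0.5603, 0.0601, 0.0092]
tool_rot: [0.997, -0.073, -0.017, -0.0]
ft_force: [-22.8, 2.1, 15.3]
grip_width: 0.0351
```

The position has stopped at x = 0.560 while the force climbs, so the face is on the fence. One firmer press, then back off and look.

{"name": "move_arm", "arguments": {
  "rows": [1.5,-0.2,0.5,0,0,0,0.6,1.5,-0.2,0.5,0,0,0,0.6,1.5,-0.2,0.5,0,0,0,0.6,0,0,0,0,0,0,0.6,0,0,0,0,0,0,0.6]
}}

```text
time: 15.35
position: [0.5603, 0.0596, 0.0093]
tool_rot: [0.997, -0.073, -0.022, -0.0]
ft_force: [-27.1, 2.2, 12.6]
grip_width: 0.0347
```

{"name": "move_arm", "arguments": {
  "rows": [-5,0.7,0,0,0,0,0.6,-5,0.7,0,0,0,0,0.6,-5,0.7,0,0,0,0,0.6,-15,2,0,0,0,0,0.6,-30,4,0,0,0,0,0.6,-40,5,0,0,0,0,0.6,-30,0,40,0,0,0,0.6,-10,0,40,0,0,0,0.6,0,0,0,0,0,0,0.6]
}}

```text
time: 16.25
position: [0.4426, 0.0703, 0.0956]
tool_rot: [0.997, -0.074, 0.004, 0.0]
ft_force: [0.5, 0.7, -0.6]
grip_width: 0.0348
```

```bash
python3 meas.py 8
```

```text
[0.442591   0.07027121 0.09559518] [ 0.54973957  0.69625865 -0.6100991 ]
green 920 ((613.9373779296875, 53.29407501220703), (119.51337432861328, 83.68745422363281), 82.24076080322266) [[564.0, -0.0], [647.0, -12.0], [663.0, 107.0], [581.0, 118.0]]
all44 849 ((629.0964965820312, 46.645591735839844), (188.72842407226562, 115.68517303466797), 83.03834533691406) [[560.0, -40.0], [675.0, -54.0], [698.0, 133.0], [583.0, 147.0]]
```

View pics/scrop8.png

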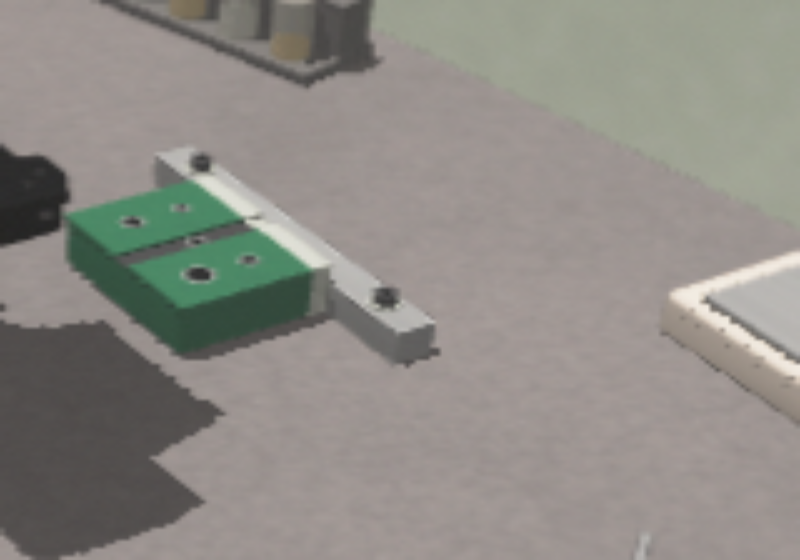

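View pics/tcrop8.png

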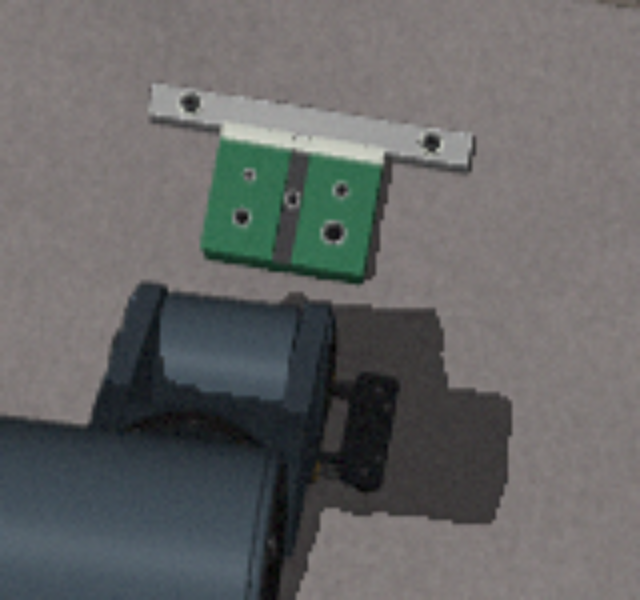

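```bash
python3 - <<'E'
from h import *
o=robot.get_obs();c=snap('wrist','wr8');print(c['tool_from_camera'].round(3).tolist(),c['camera_matrix'].tolist())
E
```

```text
[[0.001, -0.961, -0.276, 0.075], [1.0, 0.001, 0.0, -0.001], [0.0, -0.276, 0.961, -0.162], [0.0, 0.0, 0.0, 1.0]] [[387.8176572809143, 0.0, 316.1380761095184], [0.0, 387.8176572809143, 238.56486090003807], [0.0, 0.0, 1.0]]
```

View pics/wr8.png

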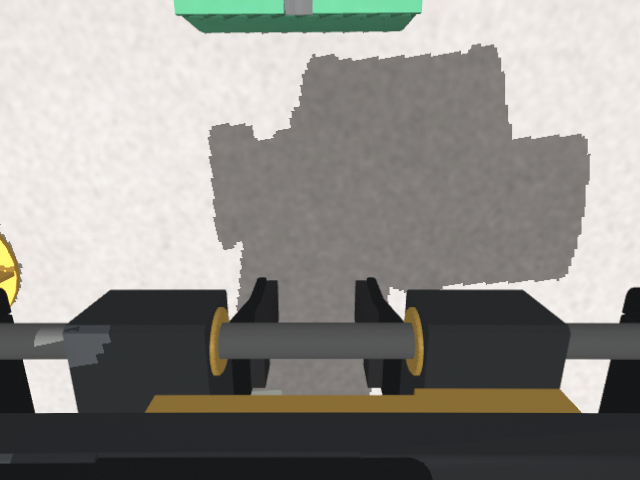

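{"name": "move_arm", "arguments": {
  "rows": [0,0,30,0,0,0,0.6,0,0,25,0,0,0,0.6,40,-3,0,0,0,0,0.6,40,-4,0,0,0,0,0.6,40,-4,0,0,0,0,0.6,30,-4,0,0,0,0,0.6,0,0,0,0,0,0,0.6,0,0,0,0,0,0,0.6,0,0,0,0,0,0,0.6]
}}

```text
time: 17.3
position: [0.5898, 0.0554, 0.1456]
tool_rot: [0.997, -0.074, -0.002, -0.0]
ft_force: [-1.0, -1.0, -0.0]
grip_width: 0.0346
```

```bash
python3 - <<'E'
from h import *
import pickle
o=robot.get_obs();c=snap('wrist','wr9');pickle.dump((o,c),open('wr9.pkl','wb'));print(o['position'],o['tool_rot'])
E
```

```text
[0.58976757 0.05537982 0.1456054 ] [ 9.97256646e-01 -7.39973788e-02 -1.88905061e-03 -4.57276575e-05]
```

View pics/wr9.png

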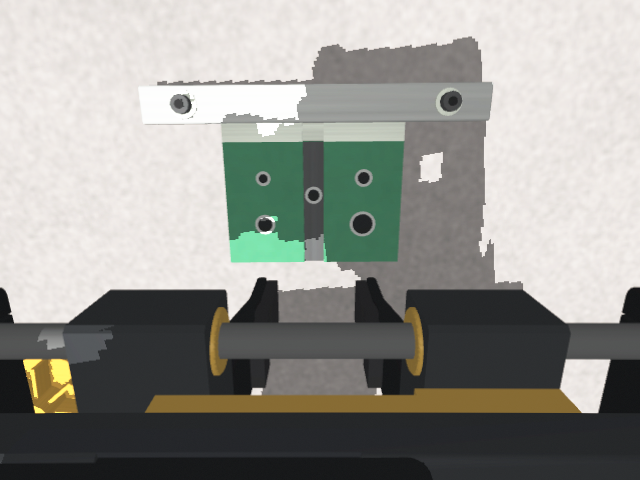

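```bash
python3 - <<'E'
from h import *
import pickle
from scipy.spatial.transform import Rotation as Ro
o,c=pickle.load(open('wr9.pkl','rb'))
K=c['camera_matrix'];z=c['z_map'];h,w=z.shape
u,v=np.meshgrid(np.arange(w),np.arange(h))
def ray(uv):
    p=cv2.undistortPoints(np.array(uv,float).reshape(-1,1,2),K,c['distortion']).reshape(-1,2);return np.c_[p,np.ones(len(p))]
T=np.eye(4);T[:3,:3]=Ro.from_quat(o['tool_rot']).as_matrix();T[:3,3]=o['position'];T=T@c['tool_from_camera']
r=ray(np.stack([u,v],-1).reshape(-1,2))
W=((r*z.reshape(-1,1))@T[:3,:3].T+T[:3,3]).reshape(h,w,3)
hsv=cv2.cvtColor(c['color'],cv2.COLOR_RGB2HSV);g=cv2.cvtColor(c['color'],cv2.COLOR_RGB2GRAY).astype(int)
def atz(uv,zz):
    d=ray(uv)@T[:3,:3].T; s=(zz-T[2,3])/d[:,2:]; return d*s+T[:3,3]
# z-step based rows
def edge(cols,v0,v1,fn):
    out=[]
    for cc in cols:
        x=fn(cc)
        if x is not None: out.append((cc,x))
    return np.array(out,float)
def zjump(cc,lo,hi,thr,up):
    zz=W[lo:hi,cc,2]; m=zz>thr
    i=np.where(m)[0]
    if len(i)<3: return None
    return lo+(i[0]-.5 if up else i[-1]+.5)
B=edge(range(235,395),0,0,lambda cc:zjump(cc,90,200,.037,True))
Bb=edge(list(range(240,300))+list(range(330,390)),0,0,lambda cc:zjump(cc,200,285,.037,False))
F=edge(list(range(200,430)),0,0,lambda cc:zjump(cc,60,118,.015,True))
Ff=edge(list(range(150,215))+list(range(410,425)),0,0,lambda cc:zjump(cc,95,150,.015,False))
for n,E,zz in [('block front',B,.044),('block back',Bb,.044),('fence rear',F,.028),('fence front',Ff,.028)]:
    P=atz(E,zz); P=P[np.abs(P[:,0]-np.median(P[:,0]))<.05]
    # fence frame approx heading
    k=np.polyfit(P[:,1],P[:,0],1); res=P[:,0]-np.polyval(k,P[:,1]);q=abs(res)<2*res.std()+1e-4;k=np.polyfit(P[q,1],P[q,0],1)
    print(n,len(P),'slope deg',np.degrees(np.arctan(k[0])),'x at y=-10,50,110',np.polyval(k,[-.01,.05,.11]).round(4),res.std().round(4))
print(W[85:150:3,270,:].round(4)[:, [0,2]].tolist());print(W[85:150:3,380,:].round(4)[:,[0,2]].tolist())
img=cv2.resize(c['color'][70:160,130:500,::-1],None,fx=2.1,fy=4,interpolation=cv2.INTER_NEAREST);cv2.imwrite('pics/wz9.png',img)
E
```

```text
block front 160 slope deg 8.024211186822216 x at y=-10,50,110 [0.6595 0.6679 0.6764] 0.0044
block back 120 slope deg 8.46958624424374 x at y=-10,50,110 [0.5541 0.5631 0.572 ] 0.0087
fence rear 230 slope deg 7.766090511993542 x at y=-10,50,110 [0.6848 0.6929 0.7011] 0.003
fence front 80 slope deg 7.976833724508005 x at y=-10,50,110 [0.6591 0.6675 0.6759] 0.0024
[[0.6952, 0.0279], [0.6933, 0.0283], [0.6915, 0.0283], [0.6896, 0.0278], [0.6877, 0.0282], [0.6858, 0.0287], [0.684, 0.0279], [0.682, 0.0294], [0.6801, 0.0285], [0.6782, 0.0287], [0.6763, 0.0286], [0.6744, 0.0273], [0.6724, 0.0272], [0.6701, 0.0446], [0.6683, 0.0431], [0.6665, 0.043], [0.6646, 0.0447], [0.6627, 0.0442], [0.6609, 0.0448], [0.6589, 0.0436], [0.657, 0.0433], [0.6551, 0.0435]]
[[0.6843, 0.0281], [0.6824, 0.0288], [0.6806, 0.028], [0.6788, 0.0265], [0.6768, 0.0279], [0.6749, 0.0281], [0.6729, 0.0282], [0.671, 0.0292], [0.6691, 0.0287], [0.6671, 0.0294], [0.6652, 0.0278], [0.6632, 0.0274], [0.6613, 0.0278], [0.6596, 0.0444], [0.6578, 0.0449], [0.6559, 0.0437], [0.654, 0.044], [0.6521, 0.0433], [0.6502, 0.0435], [0.6483, 0.0443], [0.6465, 0.0453], [0.6444, 0.0436]]
```

View pics/wz9.png

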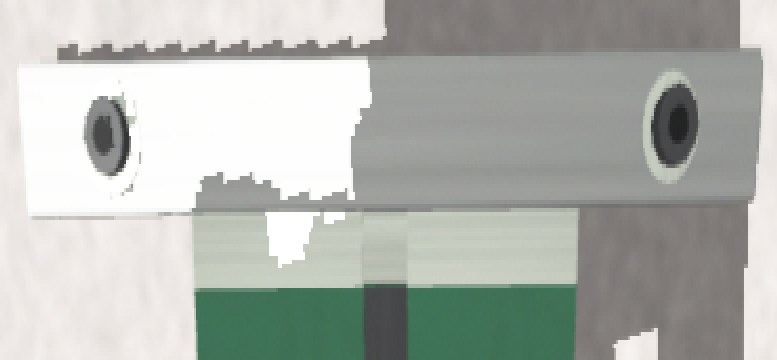

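In the wrist picture the block's front edge (crop row ~208, columns 195–578) lies directly on the fence edge along its whole length. The fitted lines agree within 0.5 mm and 0.05°, and both ends are inside the fence. One last check on the other parts, then hand in.

{"name": "move_arm", "arguments": {
  "rows": [-30,0,20,0,0,0,0.6,-40,0,20,0,0,0,0.6,-40,0,10,0,0,0,0.6,-30,0,0,0,0,0,0.6,0,0,0,0,0,0,0.6,0,0,0,0,0,0,0.6,0,0,0,0,0,0,0.6]
}}

```text
time: 18.05
position: [0.4526, 0.0551, 0.1973]
tool_rot: [0.997, -0.074, 0.001, 0.0]
ft_force: [0.7, 0.7, 0.1]
grip_width: 0.0349
```

```bash
python3 - <<'E'
from h import *
import pickle
a=pickle.load(open('top0.pkl','rb'))['color'];c=snap('top','top10');b=c['color']
for n,(u0,u1,v0,v1) in dict(wheel=(190,232,210,255),silver=(170,205,150,190),blue=(125,170,185,225),bucket=(420,465,215,255),punch=(405,436,175,214),tray=(445,488,150,202),housing=(470,520,195,250)).items():
    s,_=cv2.phaseCorrelate(cv2.cvtColor(a[v0:v1,u0:u1],7).astype(np.float32),cv2.cvtColor(b[v0:v1,u0:u1],7).astype(np.float32)); print(n,np.round(s,2))
o=robot.get_obs();print(o['time'],o['ft_force'],robot.hand_in())
E
```

```text
wheel [0.41 0.55]
silver [-0.01 -0.05]
blue [ 0.56 -0.01]
bucket [ 0.38 -0.02]
punch [-0.06 -0.05]
tray [0.46 0.04]
housing [0.03 0.01]
the job is handed in; nothing more can be done
18.1 [-0.59255466 -0.12116509  0.29576475] None
```

View pics/top10.png

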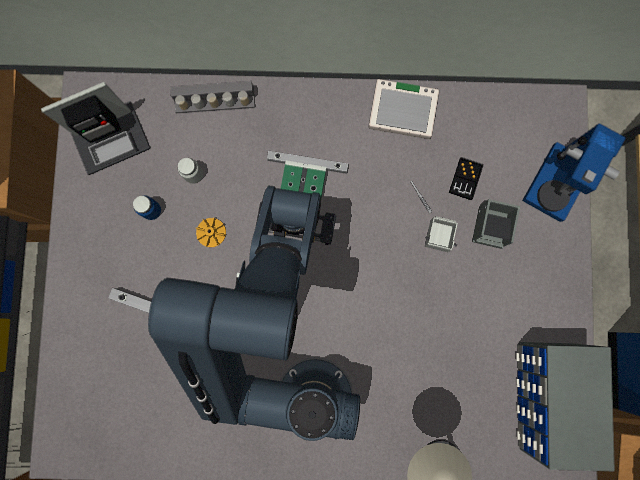

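The green block's bright face now sits against the short (240 mm) fence, and the job was handed in at 18.1 s of the 72 s allowed. I turned the block about 103° with a two-finger push along an arc on its back face. A push through its centre then pressed it home, reaching about 27 N, with no lifting.

- **Fit:** the last wrist-camera fit puts the bright face within about 0.5 mm and 0.05° of the fence face at both ends. Both ends are well inside the fence.
- **Angle disagreement:** the coarser top-camera fit read about 0.5° different in angle. That would be about 1 mm over the face, still inside the tolerance.
- **Other parts:** none of the seven shifted by more than about 0.7 px in the top view (around 2 mm), and I never touched them.
- **Arm:** it was clear of everything at hand-in, with no contact force. I did not measure the block's tilt numerically; it looked flat in every view.

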